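# Lay out the rock samples for the core photograph

### The job

Lay every rock block on the front part of the grey photo board, orange face up, roughly square to the front edge (its length across the board), side by side and clear of the gauge; the easy way is to stand a block against the board's raised front edge, orange face towards you, and push its top until it tips over onto the board. Only then pull the sprung yellow length gauge out by its green tab until the tab is level with the red marker, keep it there for 2 seconds while the picture is taken, and let the gauge run all the way back in. Leave the jar, cup, stones, tools and other things on the table as they are.

Things in the scene. Friction and masses are not known exactly. Their poses are not given: they have to be found in the camera images.
- board: fixed grey photo board on the table, 190 (its x) x 420 (its y) x 10 mm thick. Origin: centre of the underside; x points away from the robot across it, y along it, z up. Its front edge (aluminium, at x = -95 mm) is a square 10 mm step that stops the foot of a block pushed against it. The gauge runs along x = 65 mm; blocks lie between front edge and gauge.
- board_edge (a point): middle of the top of the board's front edge, 10 mm above the table: the line about which a block tips, once it is stood or laid against the step. A push high on the block, rising with it as it turns, tips it with a few newtons; a low level push can wedge it. A block that has fallen over can be rolled up onto the board in the same way.
- gauge_case (a point): centre of the top of the yellow gauge case fixed on the board: 46 x 55 x 45 mm, centred at board x = 65, y = 167 mm, top 55 mm above the table.
- gauge (a joint): how far the sprung gauge (a yellow 18 mm wide ruler blade that runs flat through the case) is pulled out, m: 0 fully in, up to 0.19. Pulling moves it along the board's -y. The spring pulls back with about 2.2 N fully in, plus 18 N/m; if let go, it runs back on its own, slowed by a damper.
- gauge_tab (a point): grip point of the gauge: an upright green tab on the blade's end, 8 mm thick along the board's y, 20 mm wide along its x, from 10 to 65 mm above the table; this point is on its middle plane, 50 mm above the table. Fully in, it stands at board x = 65, y = 60 mm, 76 mm clear of the case.
- marker: small red marker on the board at board x = 88 mm, beside the blade, 8 mm high (look only). The tab's middle plane is to come level with it along the board's y. Origin: its underside centre; axes as the board's. It lies 80 to 130 mm from the tab's home.
- block0: sawn dark rock block 54 x 54 x 92 mm, about 0.62 kg, at first standing on the table on a 54 x 54 end; may be absent. One long side, its -x face, is a 6 mm orange resin layer (the finished face; seen from above as an orange stripe along one edge of the end). Origin: centre of the end it first stands on; its z runs up the 92 mm length, its x points away from the orange face.
- block0_c (a point): centre of block0, 46 mm along its z from its origin; same axes.
- block1: sawn dark rock block 54 x 54 x 92 mm, about 0.62 kg, at first standing on the table on a 54 x 54 end; may be absent. One long side, its -x face, is a 6 mm orange resin layer (the finished face; seen from above as an orange stripe along one edge of the end). Origin: centre of the end it first stands on; its z runs up the 92 mm length, its x points away from the orange face.
- block1_c (a point): centre of block1, 46 mm along its z from its origin; same axes.
- block2: sawn dark rock block 54 x 54 x 92 mm, about 0.62 kg, at first standing on the table on a 54 x 54 end; may be absent. One long side, its -x face, is a 6 mm orange resin layer (the finished face; seen from above as an orange stripe along one edge of the end). Origin: centre of the end it first stands on; its z runs up the 92 mm length, its x points away from the orange face.
- block2_c (a point): centre of block2, 46 mm along its z from its origin; same axes.
- block3: sawn dark rock block 54 x 54 x 92 mm, about 0.62 kg, at first standing on the table on a 54 x 54 end; may be absent. One long side, its -x face, is a 6 mm orange resin layer (the finished face; seen from above as an orange stripe along one edge of the end). Origin: centre of the end it first stands on; its z runs up the 92 mm length, its x points away from the orange face.
- block3_c (a point): centre of block3, 46 mm along its z from its origin; same axes.
- stone_a: bystander, leave alone: dark stone, about 45 x 36 x 28 mm; origin at the centre of the underside.
- stone_b: bystander, leave alone: dark pebble, about 36 x 32 x 24 mm; origin at the centre of the underside.
- jar: bystander, leave alone: small sample jar with white lid, 56 mm across, 70 high; origin at the centre of the underside.
- wash_bottle: bystander, leave alone: white bottle with red cap, 60 mm across, 160 high; origin at the centre of the underside.
- cup: bystander, leave alone: blue open cup, 64 mm across, 60 high; origin at the centre of the underside.
- lens: bystander, leave alone: dark round magnifier, 50 mm across, 14 high; origin at the centre of the underside.
- brush: bystander, leave alone: brush lying flat; origin at the centre of the underside (lying along its x).
- spatula: bystander, leave alone: spatula with a blue handle lying flat; origin at the centre of the underside (lying along its x).

How it is judged:
On the way, in this order (a step that is already met when the one before it is completed fails the run):
1. every block lies on the board, orange face up, still (angle between each of block0, block1, block2, block3's own x axis and vertical above 2.99 rad and x of block0_c in the frame of board between -0.088 and 0.012 m and y of block0_c in the frame of board between -0.18 and 0.18 m and z of block0_c in the frame of board between 0.031 and 0.045 m and angle between the z axis of each of block0, block1, block2, block3 and the x axis of board, either way round below 0.35 rad and x of block1_c in the frame of board between -0.088 and 0.012 m and y of block1_c in the frame of board between -0.18 and 0.18 m and z of block1_c in the frame of board between 0.031 and 0.045 m and x of block2_c in the frame of board between -0.088 and 0.012 m and y of block2_c in the frame of board between -0.18 and 0.18 m and z of block2_c in the frame of board between 0.031 and 0.045 m and x of block3_c in the frame of board between -0.088 and 0.012 m and y of block3_c in the frame of board between -0.18 and 0.18 m and z of block3_c in the frame of board between 0.031 and 0.045 m and linear speed of each of block0, block1, block2, block3 below 0.02 m/s), for 0.3 s.
2. the gauge's tab is level with the red marker (within 5 mm) and kept there (y of gauge_tab in the frame of marker between -0.005 and 0.005 m), for 1.2 s.
At the end, for the whole second after the job is handed in: Every block present lies flat on the board with its orange face up (within 0.15 rad), its length square across the front edge within 0.35 rad, its centre 7 to 107 mm behind the front edge and within 180 mm of the board's middle along the edge, at rest; the gauge is back in to within 6 mm (all of step 1 and value of joint gauge below 0.006 m); the robot touches nothing.
It fails at once if a bystander is pushed more than 4 cm (distance of any of stone_a, stone_b, jar, wash_bottle, cup, lens, brush, spatula from where it was at the start of the episode above 0.04 m).
It fails at once if the jar, bottle or cup is knocked over (angle between any of jar, wash_bottle, cup's own z axis and vertical above 0.6 rad).
Of block0, block1, block2, block3 only 3 to 4 are there at a start; the rules pass over those that are not, and their reading is None.
At some moment in a run one of block0, block1, block2, block3 may be knocked a few centimetres aside while the robot is not near it.
Once in a run the grip may slacken for a moment while it holds something.
It also fails if it takes over 210 s, if anything falls off the work surface, if the arm or the gripper's body presses on something with over 40 N, if the wrist force passes 120 N, or if a joint passes its speed limit or range.

### The arm

A 6-joint arm with a two-finger parallel gripper is mounted at the origin on the work surface. World frame = base frame: x ahead of the robot, y to its left, z up, the work surface at z = 0. Lengths are in m, angles in rad, forces in N, time in s.
With the tool pointing down it reaches from about 0.3 to 0.875 m from the base axis. Payload 6.4 kg.
Tool frame: the origin (TCP) lies on the centre line of the jaws, within the pads' length; the fingertips stand 25 mm ahead of it and the grasp point (between the pads) lies 6 mm ahead of it; z points along the fingers, y is the line along which they close (so a half turn about z gives the same grasp; the last joint's range is limited). The gripper opens to 88 mm and grips with 3 to 60 N. Pads are 18 mm wide; open, the fingers measure 123 mm over their backs; the gripper's body (75 mm by 187 mm) begins 45 mm behind the grasp point.
Start: joints at [0.934, 0.181, 1.607, -0, 1.354, -0.206], TCP at [0.24, 0.522, 0.264] pointing down, gripper open.
Joint ranges: [-2.99, 2.99], [-0.89, 2.07], [0.3, 2.58], [-1.14, 4.28], [0, 2.63], [-3.12, 3.12]. Speed limits (rad/s): [2.57, 2.57, 3.01, 3.14, 3.14, 3.14].

### API

Orientations are given as [roll, pitch, yaw] about the fixed x, y, z axes, in that order (R = Rz(yaw) Ry(pitch) Rx(roll)).
In Python, from cell import arm, cams, job gives the robot as it stands.
- The arm moves only by the shell command python3 -m jog 'ROWS'. ROWS is JSON, a list that holds one entry, the list of rows, each a list of 5 numbers: the closure in counts, from 0 (fully open) to 255 (shut), then the shift along the tool's x, y, z in m, then the turn about the tool's z in degrees. In form: [[[grip, x, y, z, turn], ...]]. A call has 1 to 8 rows; each row shifts and turns the commanded pose from where the row before left it, along the tool's axes as they then stand; what a row does not reach is not made up. A row lasts 1/12 s, in which the tool goes at most 41.7 mm and 7.16 degrees, less where a joint would pass 70% of its speed; a pose out of reach is approached as far as the arm can. A call is refused whole if a number of a shift passes 0.0417 or a number of a turn 7.16, either way. A call with a gripper value outside its range is refused whole. The fingers move at their own pace and stop on an object; the grip force is fixed at half the most. Time passes only in rows, so rows that do not move let the fingers close. It gives the time, the measured TCP pose, the force, the opening and the grip force at its end, in the units of the state.
- arm.get_state(): the state, without advancing time (a new reading comes with each control period).
- cams.camera(name): name is "scene" or "top"; returns (picture, depth): 480x640x3 uint8, red, green, blue; 480x640 float32, m along the optical axis (not along the pixel's ray), 0 where there is no reading.
- cams.camera_params(name): a dict with "camera_matrix" (3x3 intrinsics, pixels), "xyz" and "orientation" of the camera in the world. Camera axes: x right, y down, z forward; pixel columns grow to the right and rows downward; lengths in m; the calibration is good to about 2 mm. A picture is of the moment at which its call begins. camera_params takes no time and is no camera call.
- job.finish_job(): hands the job in; it is judged then, once.
Trained networks look in the newest picture that a camera, given by its name, has taken for a name from the list of things; names that differ only in an ending like _2 or _b are one class to them, and where a whole thing is asked for, a point or a joint stands for the part that bears it (a point fixed in the world has none). Each returns a list of dicts, best first, with "p" (0 to 1); they miss things now and then, are a little off and sometimes report something else, mostly with a low value. They report only what shows in the picture. A call takes as long as a camera call.
- cams.spot_in(camera, label): "centre" ([x, y, z] in m, in world coordinates, good to about 4 mm: the middle of the surface that is visible of it).
- cams.cut_out(camera, label): "mask" (480x640 bool, what is visible of it).
The state is a dict: "time_s": time; "joints": joint angles; "joint_vel": joint speeds; "joint_efforts": joint torques, N m; "tcp_pos": TCP position; "ee_rot": TCP orientation; "ft_force": force on the tool from outside, world axes, zero at the start; "torque": the same for the moment, N m; "width": opening from 0.0 (shut) to 1.0 (fully open); "finger_force": force on a finger pad.
Only numpy, scipy, OpenCV 4.12 (cv2) and the standard library are available. Lean on these libraries where they do the work, as an engineer would, in place of code of your own. Each camera call takes 0.05 s, during which the arm holds its last target. There are 200 camera calls.

## Working session

There is one attempt and no reset: what is moved stays moved. The work goes in short steps, Python scripts to look and compute and a shell command to move; the robot and the scene stay as the last step left them, time stands still between calls to the robot, and variables do not carry over. Pictures are saved under pics/ and viewed, at most 14 in all, crops included, and the job is handed in when it is done.

```bash
ls; mkdir -p pics
cat > h.py <<'E'
import numpy as np, cv2
from scipy.spatial.transform import Rotation as R
from cell import arm, cams, job
def cloud(n):
    im,d=cams.camera(n); p=cams.camera_params(n); K=np.array(p["camera_matrix"])
    o=np.array(p["orientation"]); Rm=o if o.shape==(3,3) else R.from_euler('xyz',o).as_matrix()
    v,u=np.mgrid[:480,:640]
    c=np.stack([(u-K[0,2])*d/K[0,0],(v-K[1,2])*d/K[1,1],d],-1)
    w=c@Rm.T+np.array(p["xyz"]); w[d==0]=np.nan
    return im,w
def save(n,im,s=1): cv2.imwrite(f'pics/{n}.png',cv2.resize(im[...,::-1],None,fx=s,fy=s))
E
python3 - <<'E'
from h import *
print({k:v for k,v in arm.get_state().items()})
for n in("scene","top"):
    print(cams.camera_params(n))
    im,w=cloud(n); save(n+"1",im)
    for l in("block0","board","gauge_tab","gauge_case","marker","jar","cup","wash_bottle","stone_a","lens","brush","spatula"):
        print(n,l,[(np.round(r["centre"],3).tolist(),round(r["p"],2)) for r in cams.spot_in(n,l)])
E
```

```text
pics
{'time_s': 0.0, 'joints': array([ 9.33744361e-01,  1.81518531e-01,  1.60797782e+00, -1.92501168e-05,
        1.35382717e+00, -2.06289245e-01]), 'joint_vel': array([ 1.52382185e-03,  7.10995086e-04,  2.96203466e-04, -1.07198206e-03,
        1.71204355e-04,  1.48320164e-06]), 'joint_efforts': array([-2.61347304e-04, -4.33869267e+01, -3.41845036e+01,  7.02440855e-02,
        3.84619588e-02, -9.43751957e-05]), 'tcp_pos': array([0.23978484, 0.52207731, 0.26283736]), 'ee_rot': array([-3.13989463e+00, -3.36139031e-04,  2.71083381e+00]), 'ft_force': array([ 0.5190888 , -1.00779436,  0.50632558]), 'torque': array([0.01510765, 0.01095049, 0.07469641]), 'finger_force': 0.0, 'width': 0.998632158119119}
{'camera_matrix': array([[437.44459495,   0.        , 317.54642611],
       [  0.        , 437.44459495, 247.21119883],
       [  0.        ,   0.        ,   1.        ]]), 'xyz': array([ 1.27162247, -0.48444695,  0.94827248]), 'orientation': array([-2.38459756, -0.01488027,  0.98414282])}
scene block0 [([0.386, 0.272, 0.066], 0.84), ([0.513, 0.363, 0.065], 0.77), ([0.401, -0.318, 0.068], 0.5
[... 1167 characters left out ...]
94], 0.93), ([0.372, 0.276, 0.094], 0.92)]
top board [([0.606, 0.03, 0.012], 0.92)]
top gauge_tab [([0.675, 0.153, 0.015], 0.79)]
top gauge_case [([0.608, 0.027, 0.012], 0.9)]
top marker [([0.494, 0.378, 0.092], 0.73)]
top jar [([0.767, 0.058, 0.072], 0.62)]
top cup [([0.784, -0.086, 0.033], 0.85), ([0.374, 0.276, 0.09], 0.39)]
top wash_bottle [([0.679, -0.318, 0.104], 0.87)]
top stone_a [([0.372, 0.273, 0.089], 0.71), ([0.601, -0.346, 0.025], 0.68), ([0.585, 0.361, 0.025], 0.48)]
top lens [([0.654, 0.41, 0.015], 0.85), ([0.61, 0.028, 0.014], 0.44)]
top brush [([0.645, -0.497, 0.017], 0.95)]
top spatula [([0.656, 0.5, 0.001], 0.86), ([0.5, 0.373, 0.093], 0.68), ([0.655, 0.405, 0.015], 0.52)]
```

View pics/top1.png

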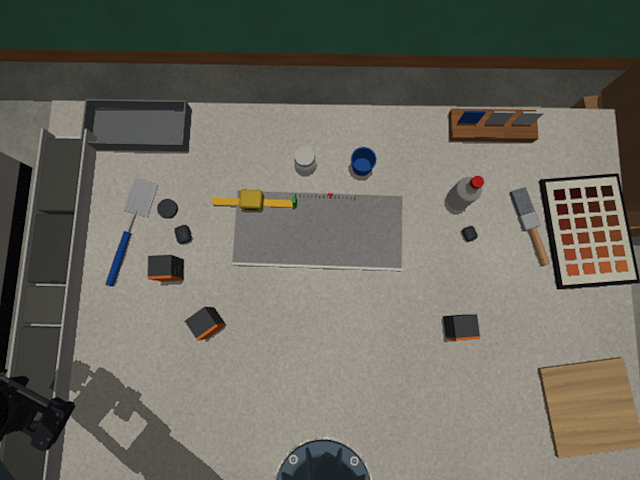

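View pics/scene1.png

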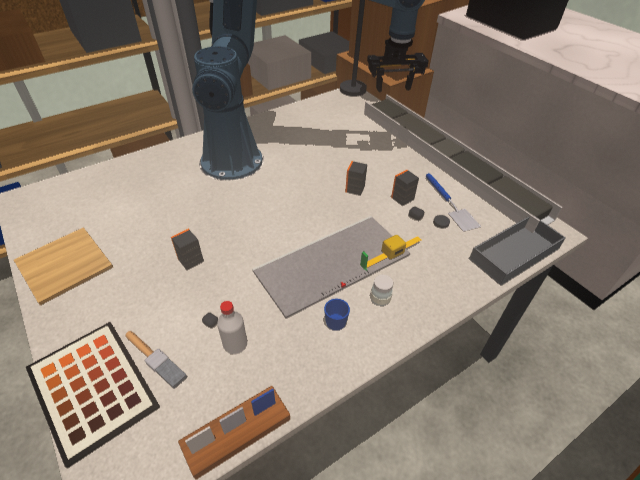

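The top picture shows three standing blocks with orange towards the robot: (165,268), (205,323) and (461,327). The board spans (233–402, 195–268), the green tab is at (294,201) and the red marker at (330,195). The scene picture agrees: three blocks, nothing fallen.

```bash
cat >> h.py <<'E'
def blocks(n="top",im=None,w=None,zlo=.08,zhi=.105):
    """standing blocks' tops: centre, direction of block x (away from orange), deg"""
    if im is None: im,w=cloud(n)
    m=((w[...,2]>zlo)&(w[...,2]<zhi)&(w[...,0]>.2)&(w[...,0]<.75)).astype(np.uint8)
    hsv=cv2.cvtColor(im,cv2.COLOR_RGB2HSV); orr=(hsv[...,0]<20)&(hsv[...,1]>130)
    k,lab,st,_=cv2.connectedComponentsWithStats(m); out=[]
    for i in range(1,k):
        if st[i,4]<150 or st[i,4]>1500: continue
        p=w[lab==i][:,:2]; (c,s,a)=cv2.minAreaRect(p.astype(np.float32))
        big=cv2.dilate((lab==i).astype(np.uint8),np.ones((9,9)))>0
        o=w[big&orr][:,:2]
        if len(o)<5: continue
        d=np.array(c)-np.nanmean(o,0); ang=np.degrees(np.arctan2(d[1],d[0]))
        yaw=min([a+90*q for q in range(-4,5)],key=lambda t:abs((t-ang+180)%360-180))
        out.append((np.round(c,4).tolist(),np.round(s,3).tolist(),round((yaw+180)%360-180,1),round(float(np.nanmedian(w[lab==i][:,2])),3)))
    return out
def go(x,y,z,yaw_deg=None):
    """shift in tool axes (turn first if wanted)"""
    s=arm.get_state(); d=np.array([x,y,z])-s["tcp_pos"]; t=0
    if yaw_deg is not None: t=(np.degrees(s["ee_rot"][2])-yaw_deg+180)%360-180
    a=s["ee_rot"][2]-np.radians(t)
    print("mm x,y,z",np.round(1000*np.array([d@[np.cos(a),np.sin(a),0],d@[np.sin(a),-np.cos(a),0],-d[2]]),1),"turn",round(t,1),"(after turn)")
E
python3 - <<'E'
from h import *
im,w=cloud("top")
for b in blocks("top",im,w): print(b)
hsv=cv2.cvtColor(im,cv2.COLOR_RGB2HSV)
# board: grey pts at z~.01 largest region
m=((w[...,2]>.006)&(w[...,2]<.015)&(w[...,0]>.45)&(w[...,0]<.75)&(abs(w[...,1]-.03)<.27)).astype(np.uint8)
m=cv2.morphologyEx(m,cv2.MORPH_OPEN,np.ones((5,5)))
k,lab,st,_=cv2.connectedComponentsWithStats(m); i=1+st[1:,4].argmax()
c,s,a=cv2.minAreaRect(w[lab==i][:,:2].astype(np.float32)); print("board",c,s,a,st[i])
for n in("top","scene"):
    if n=="scene": im,w=cloud(n); hsv=cv2.cvtColor(im,cv2.COLOR_RGB2HSV)
    reg=(w[...,0]>.45)&(w[...,0]<.75)&(abs(w[...,1]-.03)<.25)
    for nm,mm in(("red",((hsv[...,0]<6)|(hsv[...,0]>174))&(hsv[...,1]>150)),("green",(hsv[...,0]>45)&(hsv[...,0]<85)&(hsv[...,1]>100)),("yel",(hsv[...,0]>20)&(hsv[...,0]<32)&(hsv[...,1]>140)&(w[...,2]>.045))):
        p=w[mm&reg]; print(n,nm,len(p),np.round(np.median(p,0),4),np.round(np.percentile(p,[3,97],axis=0),3).tolist())
    # front edge: sharp brightness/aluminium
E
```

```text
([0.6876, -0.3216], [0.059, 0.047], -151.4, 0.098)
([0.4951, 0.3858], [0.054, 0.056], 4.0, 0.091)
([0.3691, 0.2818], [0.055, 0.055], 37.4, 0.091)
([0.3734, -0.3125], [0.054, 0.056], 5.8, 0.091)
board (0.5759896039962769, -0.12190066277980804) (0.1305258721113205, 0.21935777366161346) 54.4810676574707 [ 336  196   64   74 1741]
top red 13 [ 0.694  -0.0044  0.0172] [[0.688, -0.009, 0.009], [0.698, -0.0, 0.02]]
top green 43 [0.6676 0.0822 0.0552] [[0.659, 0.081, 0.013], [0.678, 0.087, 0.066]]
top yel 404 [0.6688 0.1899 0.0534] [[0.649, 0.166, 0.047], [0.692, 0.216, 0.057]]
scene red 13 [ 0.6986 -0.0039  0.0175] [[0.692, -0.009, 0.011], [0.703, 0.001, 0.021]]
scene green 39 [0.6819 0.0828 0.057 ] [[0.67, 0.078, 0.014], [0.686, 0.087, 0.068]]
scene yel 219 [0.6792 0.1881 0.054 ] [[0.658, 0.165, 0.049], [0.698, 0.213, 0.058]]
```

Run:
```python
from h import *
for n in("top","scene"):
    im,w=cloud(n); p=cams.camera_params(n); K=np.array(p["camera_matrix"]); Rm=R.from_euler('xyz',p["orientation"]).as_matrix(); o=np.array(p["xyz"])
    r=max(cams.cut_out(n,"board"),key=lambda r:r["mask"].sum()); print(n,r["p"],r["mask"].sum())
    m=r["mask"].astype(np.uint8); cs=max(cv2.findContours(m,0,2)[0],key=len)
    def world(uv,z):
        uv=np.asarray(uv,float).reshape(-1,2); d=np.c_[(uv[:,0]-K[0,2])/K[0,0],(uv[:,1]-K[1,2])/K[1,1],np.ones(len(uv))]@Rm.T
        return (o+d*((z-o[2])/d[:,2])[:,None])[:,:2]
    P=world(cs,.01); c,s,a=cv2.minAreaRect(P.astype(np.float32)); print("rect",c,s,a)
    f=P[(P[:,0]<c[0]-.07)&(abs(P[:,1]-c[1])<.18)]
    if len(f): q=np.polyfit(f[:,1],f[:,0],1); print("front x=%.4f + %.4f*y"%(q[1],q[0]), np.std(f[:,0]-np.polyval(q,f[:,1])))
    # brightest line in front region
    g=im.sum(2).astype(float)
    vis=im.copy()
    if n=="top":
        pts=[(u,255+g[255:275,u].argmax()) for u in range(240,398,4)]; Q=world(pts,.01); q=np.polyfit(Q[:,1],Q[:,0],1); rs=Q[:,0]-np.polyval(q,Q[:,1]); k=abs(rs)<.004; q=np.polyfit(Q[k,1],Q[k,0],1); print("bright",q,k.sum())
        save("board1",im[180:280,220:420],4)
```

```text
top 0.98 12622
rect (0.6042731404304504, 0.05596420168876648) (0.4800654351711273, 0.19521330296993256) 89.2691650390625
front x=0.5082 + 0.0193*y 0.0016647219602393714
bright [0.01413037 0.51222625] 40
scene 0.62 7916
rect (0.6122193336486816, 0.05448444187641144) (0.488955557346344, 0.2020266354084015) 88.57746887207031
front x=0.5137 + 0.0199*y 0.001680630823616961
```

View pics/board1.png

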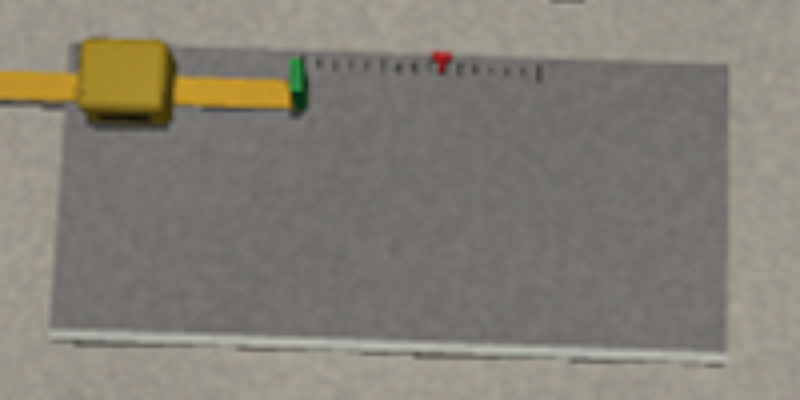

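The crop shows the aluminium front edge clearly, giving x≈0.511+0.018·y, so the board is yawed about −1° with its centre near (0.607, 0.024). The tab is at crop (298,85), about 88 mm from the marker at (441,63).

Run:
```python
from h import *
go(.369,.282,.2,-142.6)
```

```text
mm x,y,z [  43.7 -269.3   63.7] turn -62.1 (after turn)
```

```bash
python3 -m jog '[[[0,0,0,0,-7],[0,0,0,0,-7],[0,0,0,0,-7],[0,0,0,0,-7],[0,0,0,0,-7],[0,0,0,0,-7],[0,0,0,0,-7],[0,0,0,0,-7]]]'; python3 -m jog '[[[0,0,0,0,-6.1],[0,0.006,-0.038,0.009,0],[0,0.006,-0.038,0.009,0],[0,0.006,-0.038,0.009,0],[0,0.006,-0.038,0.009,0],[0,0.006,-0.038,0.009,0],[0,0.006,-0.038,0.009,0],[0,0.006,-0.038,0.009,0]]]'; python3 -m jog '[[[0,0,0,0,0],[0,0,0,0,0]]]'; python3 -c "
from h import *
go(.369,.282,.076,-142.6)"
```

```text
time_s: 2.27
tcp_pos: [0.2401, 0.5225, 0.2637]
ee_rot: [-3.142, 0.0, -2.589]
ft_force: [-0.3, -0.2, -0.5]
width: 1.001
finger_force: 0.0
time_s: 2.93
tcp_pos: [0.3689, 0.2841, 0.2006]
ee_rot: [-3.141, 0.001, -2.488]
ft_force: [0.2, -0.4, 0.6]
width: 1.001
finger_force: 0.0
time_s: 3.1
tcp_pos: [0.3691, 0.2842, 0.2005]
ee_rot: [3.141, -0.001, -2.493]
ft_force: [-0.2, 0.6, 0.9]
width: 1.003
finger_force: 0.0
mm x,y,z [  1.4  -1.7 124.5] turn -0.2 (after turn)
```

```bash
python3 -m jog '[[[0,0.001,-0.002,0.031,0],[0,0,0,0.031,0],[0,0,0,0.031,0],[0,0,0,0.031,0],[0,0,0,0,0]]]'; python3 -m jog '[[[255,0,0,0,0],[255,0,0,0,0],[255,0,0,0,0],[255,0,0,0,0],[255,0,0,0,0],[255,0,0,0,0],[255,0,0,0,0],[255,0,0,0,0]]]'; python3 -m jog '[[[255,0,0,-0.02,0],[255,0,0,-0.02,0],[255,0,0,0,0],[255,0,0,0,0]]]'; python3 -c "
from h import *
go(.45,.13,.12,179)"
```

```text
time_s: 3.52
tcp_pos: [0.3644, 0.2832, 0.0719]
ee_rot: [3.139, -0.009, -2.487]
ft_force: [-0.8, -0.5, 0.2]
width: 1.005
finger_force: 0.0
time_s: 4.18
tcp_pos: [0.3711, 0.2836, 0.0788]
ee_rot: [-3.139, 0.004, -2.488]
ft_force: [2.6, -3.9, 5.8]
width: 0.612
finger_force: 30.0
time_s: 4.52
tcp_pos: [0.3694, 0.2837, 0.1174]
ee_rot: [-3.141, 0.003, -2.489]
ft_force: [0.1, 0.5, -7.4]
width: 0.608
finger_force: 30.0
mm x,y,z [ -83.3 -152.3   -2.6] turn 38.4 (after turn)
```

```bash
python3 -m jog '[[[255,0,0,0,6.4],[255,0,0,0,6.4],[255,0,0,0,6.4],[255,0,0,0,6.4],[255,0,0,0,6.4],[255,0,0,0,6.4],[255,0,0,0,0]]]'; python3 -m jog '[[[255,-0.014,-0.025,0,0],[255,-0.014,-0.025,0,0],[255,-0.014,-0.025,0,0],[255,-0.014,-0.025,0,0],[255,-0.014,-0.025,0,0],[255,-0.013,-0.027,0,0],[255,0,0,0,0],[255,0,0,0,0]]]';  python3 -c "
from h import *
s=arm.get_state(); go(.475,.13,.08,179); im,w=cloud('top'); print(s['width'],s['finger_force'],s['ft_force']); save('c1',im[180:360,140:340],3)
"
```

```text
time_s: 5.1
tcp_pos: [0.3676, 0.283, 0.115]
ee_rot: [-3.14, -0.003, 3.12]
ft_force: [0.3, -0.9, -7.1]
width: 0.608
finger_force: 30.0
time_s: 5.77
tcp_pos: [0.4491, 0.1288, 0.1158]
ee_rot: [3.142, -0.001, 3.124]
ft_force: [0.5, 0.5, -6.9]
width: 0.609
finger_force: 30.0
mm x,y,z [-25.8   1.6  35.8] turn -0.0 (after turn)
0.6091431828252861 29.970875895232894 [ 0.46024619  0.50379486 -6.88081603]
```

View pics/c1.png

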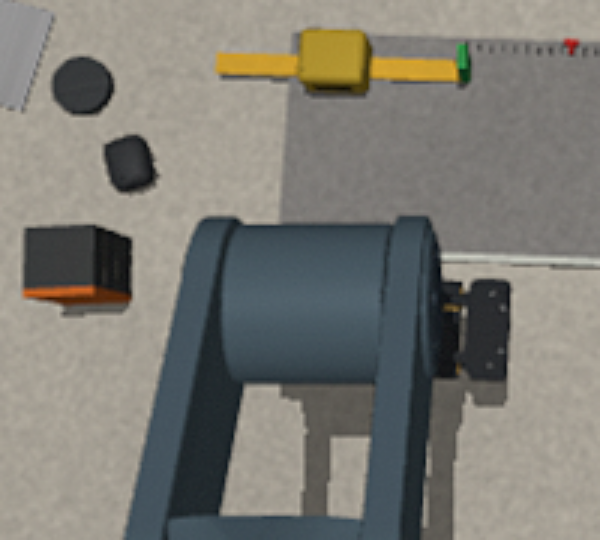

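The picture shows the arm hiding the held block. The other left block is still at crop (78,262), so nothing has been disturbed. I'll lower the block and advance to the step until the force rises.

```bash
python3 -m jog '[[[255,-0.011,0.001,0.012,0],[255,-0.011,0,0.012,0],[255,0,0,0.009,0],[255,0,0,0,0]]]'; python3 -m jog '[[[255,-0.003,0,0,0],[255,-0.003,0,0,0],[255,-0.002,0,0,0],[255,0,0,0,0]]]'; python3 -m jog '[[[255,-0.002,0,0,0],[255,-0.002,0,0,0],[255,0,0,0,0]]]'; python3 -m jog '[[[255,-0.002,0,0,0],[255,-0.002,0,0,0],[255,0,0,0,0]]]'
```

```text
time_s: 6.15
tcp_pos: [0.4688, 0.1316, 0.0813]
ee_rot: [-3.142, -0.005, 3.127]
ft_force: [-1.6, 0.1, -5.9]
width: 0.61
finger_force: 30.0
time_s: 6.48
tcp_pos: [0.4801, 0.1307, 0.0845]
ee_rot: [3.142, 0.002, 3.125]
ft_force: [0.8, -0.7, -5.7]
width: 0.609
finger_force: 30.0
time_s: 6.73
tcp_pos: [0.4838, 0.1305, 0.0841]
ee_rot: [3.142, 0.001, 3.124]
ft_force: [1.0, 0.3, -6.2]
width: 0.61
finger_force: 30.0
time_s: 6.98
tcp_pos: [0.4866, 0.1304, 0.0835]
ee_rot: [-3.142, -0.002, 3.124]
ft_force: [-1.0, -0.3, -4.9]
width: 0.609
finger_force: 30.0
```

```bash
python3 -m jog '[[[255,0,0,0.003,0],[255,-0.002,0,0,0],[255,0,0,0,0]]]'; python3 -m jog '[[[255,-0.002,0,0,0],[255,0,0,0,0]]]'; python3 -m jog '[[[255,-0.002,0,0,0],[255,0,0,0,0]]]'
```

```text
time_s: 7.23
tcp_pos: [0.4875, 0.1305, 0.0798]
ee_rot: [-3.142, -0.004, 3.125]
ft_force: [-4.6, 0.2, -4.8]
width: 0.607
finger_force: 30.0
time_s: 7.4
tcp_pos: [0.4892, 0.1305, 0.0799]
ee_rot: [-3.141, -0.005, 3.125]
ft_force: [-7.4, -0.1, -0.9]
width: 0.61
finger_force: 30.0
time_s: 7.57
tcp_pos: [0.4912, 0.1304, 0.0804]
ee_rot: [-3.141, -0.005, 3.125]
ft_force: [-9.8, 0.0, 4.3]
width: 0.609
finger_force: 30.0
```

```bash
python3 -m jog '[[[255,0.003,0,0.002,0],[255,0,0,0,0],[130,0,0,0,0],[60,0,0,0,0],[60,0,0,0,0],[60,0,0,0,0]]]'; python3 -m jog '[[[60,0,0,-0.02,0],[60,0,0,-0.03,0],[60,0,0,-0.03,0],[180,0.035,0,0,0],[180,0.035,0,0,0],[180,0.02,0,0,0],[180,0,0,0,0],[180,0,0,0,0]]]'; python3 -c "
from h import *
s=arm.get_state(); im,w=cloud('scene'); print(s['width']); save('c2',im[130:300,240:440],3)
print(blocks())"
```

```text
time_s: 8.07
tcp_pos: [0.4915, 0.1304, 0.0794]
ee_rot: [3.141, 0.003, 3.124]
ft_force: [-0.5, 0.1, -0.4]
width: 0.765
finger_force: 0.0
time_s: 8.73
tcp_pos: [0.4005, 0.1321, 0.1593]
ee_rot: [3.141, 0.002, 3.125]
ft_force: [0.3, -0.3, -0.3]
width: 0.41
finger_force: 0.0
0.4104455708308789
[([0.495, 0.3856], [0.054, 0.057], 4.0, 0.091), ([0.4827, 0.1297], [0.054, 0.054], 88.9, 0.091), ([0.3733, -0.313], [0.054, 0.055], 5.7, 0.091)]
```

View pics/c2.png

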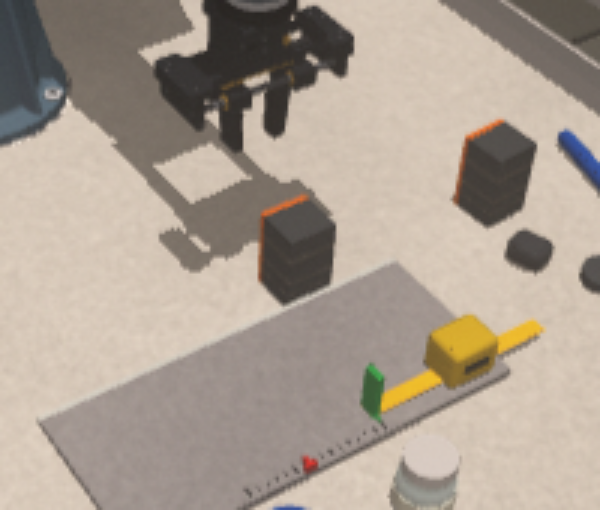

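The picture shows the block standing upright at crop (297,248), orange towards the robot and close to the step. I'll nudge it low until it seats against the step, then push high.

```bash
python3 -m jog '[[[180,0,0,0.032,0],[180,0,0,0.032,0],[180,0,0,0.032,0],[180,-0.02,0,0,0],[180,-0.02,0,0,0],[180,0,0,0,0]]]'; python3 -m jog '[[[180,-0.003,0,0,0],[180,-0.002,0,0,0],[180,0,0,0,0]]]'; python3 -m jog '[[[180,-0.002,0,0,0],[180,-0.002,0,0,0],[180,0,0,0,0]]]'; python3 -m jog '[[[180,-0.002,0,0,0],[180,0,0,0,0]]]';python3 -m jog '[[[180,-0.002,0,0,0],[180,0,0,0,0]]]'; python3 -c "
from h import *
print(blocks())"
```

```text
time_s: 9.33
tcp_pos: [0.445, 0.1308, 0.0627]
ee_rot: [3.141, 0.004, 3.123]
ft_force: [0.5, -0.0, 1.4]
width: 0.296
finger_force: 0.0
time_s: 9.58
tcp_pos: [0.4455, 0.1311, 0.0627]
ee_rot: [-3.142, 0.0, 3.124]
ft_force: [-0.1, 0.2, 0.2]
width: 0.296
finger_force: 0.0
time_s: 9.83
tcp_pos: [0.4487, 0.1312, 0.0628]
ee_rot: [3.142, -0.001, 3.125]
ft_force: [-2.3, 1.4, 2.0]
width: 0.29
finger_force: 1.2
time_s: 10.0
tcp_pos: [0.4493, 0.1312, 0.0624]
ee_rot: [-3.141, -0.004, 3.125]
ft_force: [-8.3, 0.4, 6.2]
width: 0.288
finger_force: 3.9
time_s: 10.17
tcp_pos: [0.4496, 0.1312, 0.0621]
ee_rot: [-3.141, -0.008, 3.125]
ft_force: [-12.8, -0.2, 10.5]
width: 0.294
finger_force: 6.7
[([0.6878, -0.3216], [0.058, 0.047], -151.7, 0.099), ([0.495, 0.386], [0.054, 0.057], 4.3, 0.091), ([0.3732, -0.3124], [0.054, 0.056], 5.6, 0.091)]
```

```bash
python3 -m jog '[[[180,0.006,0,0,0],[180,0,0,-0.022,0],[180,0,0,-0.021,0],[180,0,0,0,0]]]'; python3 -m jog '[[[180,-0.004,0,0,0],[180,-0.003,0,-0.001,0],[180,-0.003,0,-0.002,0],[180,-0.003,0,-0.002,0],[180,-0.003,0,-0.002,0],[180,0,0,0,0]]]'; python3 -m jog '[[[180,-0.004,0,-0.002,0],[180,-0.004,0,-0.002,0],[180,-0.004,0,-0.002,0],[180,-0.004,0,-0.002,0],[180,0,0,0,0]]]'; python3 -c "
from h import *
im,w=cloud('scene');  save('c3',im[130:300,240:440],3)
"
```

```text
time_s: 10.55
tcp_pos: [0.4495, 0.1313, 0.1092]
ee_rot: [3.141, 0.006, 3.125]
ft_force: [-2.5, -0.1, 3.1]
width: 0.293
finger_force: 1.4
time_s: 11.05
tcp_pos: [0.4636, 0.1308, 0.1123]
ee_rot: [-3.142, 0.0, 3.124]
ft_force: [-1.6, 0.1, 0.4]
width: 0.294
finger_force: 1.0
time_s: 11.47
tcp_pos: [0.4808, 0.1305, 0.1215]
ee_rot: [3.142, 0.002, 3.124]
ft_force: [-1.3, -0.4, -0.4]
width: 0.297
finger_force: 0.3
```

View pics/c3.png

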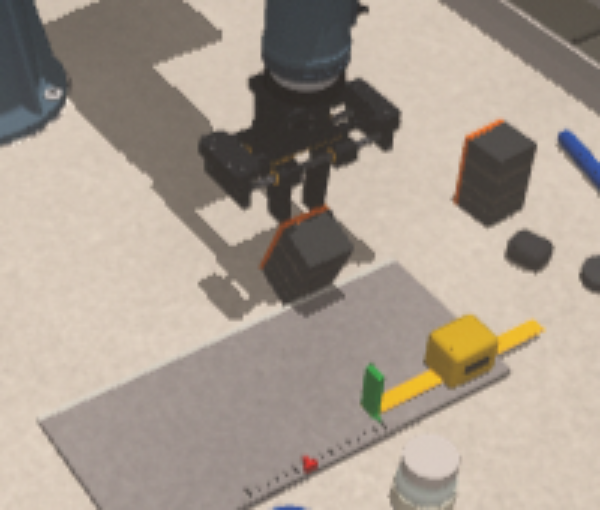

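The picture shows the block tipping about the step at roughly 25°, square, with the fingers high on its orange face. I'll continue.

```bash
python3 -m jog '[[[180,-0.004,0,-0.001,0],[180,-0.004,0,-0.001,0],[180,-0.004,0,-0.001,0],[180,-0.004,0,-0.001,0],[180,-0.004,0,0,0],[180,-0.004,0,0,0],[180,-0.004,0,0,0],[180,0,0,0,0]]]';python3 -m jog '[[[180,-0.004,0,0,0],[180,-0.004,0,0,0],[180,-0.004,0,0,0],[180,0,0,0,0],[180,0,0,0,0]]]'; python3 -m jog '[[[0,0,0,-0.03,0],[0,0.03,0,-0.03,0],[0,0.03,0,0,0],[0,0,0,0,0],[0,0,0,0,0]]]'; python3 -c "
from h import *
im,w=cloud('scene');  save('c4',im[130:300,240:440],3)
print(blocks(), blocks('top',None,None,.055,.075))
go(.495,.386,.2,-176)
"
```

```text
time_s: 12.18
tcp_pos: [0.5082, 0.13, 0.1248]
ee_rot: [3.142, 0.001, 3.124]
ft_force: [-0.4, -0.1, -0.3]
width: 0.292
finger_force: 0.0
time_s: 12.6
tcp_pos: [0.5194, 0.1299, 0.1247]
ee_rot: [3.142, -0.0, 3.124]
ft_force: [-0.3, 0.7, 0.0]
width: 0.298
finger_force: 0.0
time_s: 13.02
tcp_pos: [0.4588, 0.1311, 0.1844]
ee_rot: [3.142, 0.001, 3.125]
ft_force: [-0.9, -0.4, 0.1]
width: 0.647
finger_force: 0.0
[([0.6877, -0.322], [0.059, 0.048], -150.1, 0.099), ([0.4951, 0.3859], [0.054, 0.056], 4.1, 0.091), ([0.3734, -0.3132], [0.054, 0.056], 5.0, 0.091)] [([0.5448, 0.1285], [0.054, 0.069], 89.8, 0.063)]
mm x,y,z [-52.2 252.1 -15.9] turn -5.0 (after turn)
```

View pics/c4.png

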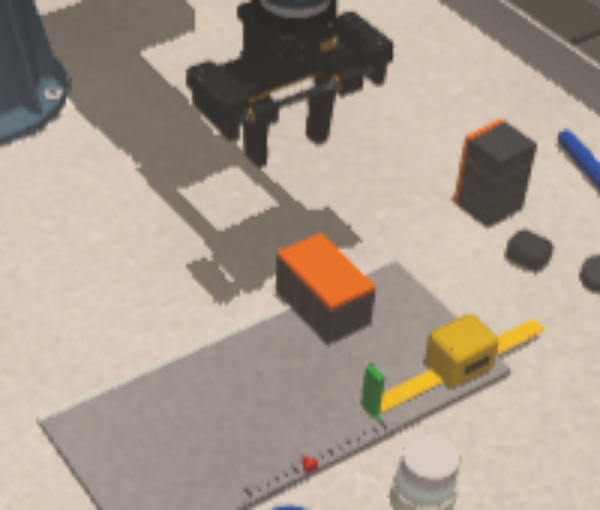

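The picture shows the first block lying flat on the board, orange up and square, at crop (325,285). Next is the left block at (0.495, 0.386).

```bash
python3 -m jog '[[[0,0,0,0,-5],[0,-0.008,0.036,-0.002,0],[0,-0.008,0.036,-0.002,0],[0,-0.008,0.036,-0.002,0],[0,-0.008,0.036,-0.002,0],[0,-0.008,0.036,-0.002,0],[0,-0.007,0.036,-0.002,0],[0,-0.005,0.036,-0.002,0]]]'; python3 -m jog '[[[0,0,0,0,0],[0,0,0,0,0]]]';  python3 -c "
from h import *
go(.495,.386,.076,-176)
"
```

```text
time_s: 13.83
tcp_pos: [0.4949, 0.3879, 0.1972]
ee_rot: [-3.141, -0.0, -3.072]
ft_force: [1.2, -0.8, 0.3]
width: 0.998
finger_force: 0.0
time_s: 14.0
tcp_pos: [0.4941, 0.3876, 0.1969]
ee_rot: [-3.141, -0.001, -3.069]
ft_force: [-0.4, 0.3, 0.2]
width: 1.002
finger_force: 0.0
mm x,y,z [ -0.8  -1.7 120.9] turn 0.2 (after turn)
```

```bash
python3 -m jog '[[[0,0,-0.002,0.03,0],[0,0,0,0.03,0],[0,0,0,0.03,0],[0,0,0,0.03,0],[0,0,0,0,0]]]'; python3 -m jog '[[[255,0,0,0,0],[255,0,0,0,0],[255,0,0,0,0],[255,0,0,0,0],[255,0,0,0,0],[255,0,0,0,0],[255,0,0,0,0],[255,0,0,0,0]]]'; python3 -m jog '[[[255,0,0,-0.02,0],[255,0,0,-0.02,0],[255,0,0,0,5],[255,0,0,0,0]]]'; python3 -c "
from h import *
go(.45,.02,.12,179)"
```

```text
time_s: 14.42
tcp_pos: [0.4904, 0.3802, 0.071]
ee_rot: [-3.136, -0.011, -3.073]
ft_force: [-1.0, -0.7, -0.6]
width: 1.002
finger_force: 0.0
time_s: 15.08
tcp_pos: [0.4952, 0.3853, 0.0802]
ee_rot: [3.139, 0.003, -3.071]
ft_force: [-1.1, 3.3, 6.2]
width: 0.611
finger_force: 30.0
time_s: 15.42
tcp_pos: [0.4939, 0.3838, 0.1184]
ee_rot: [-3.141, 0.0, 3.122]
ft_force: [-0.2, 0.7, -7.2]
width: 0.608
finger_force: 30.0
mm x,y,z [  37.6 -364.5   -1.6] turn -0.1 (after turn)
```

```bash
python3 -m jog '[[[255,0.012,-0.02,0,0],[255,0.012,-0.03,0,0],[255,0.012,-0.03,0,0],[255,0.001,-0.035,0,0],[255,0,-0.035,0,0],[255,0,-0.035,0,0],[255,0,-0.035,0,0],[255,0,-0.035,0,0]]]'; python3 -m jog '[[[255,0,-0.035,0,0],[255,0,-0.035,0,0],[255,0,-0.025,0,0],[255,0,-0.015,0,0],[255,0,0,0,0],[255,0,0,0,0]]]';  python3 -c "
from h import *
s=arm.get_state(); print(s['width'],s['finger_force'])
go(.475,.02,.082,179)"
```

```text
time_s: 16.08
tcp_pos: [0.4507, 0.128, 0.1168]
ee_rot: [-3.141, -0.003, 3.128]
ft_force: [0.7, 0.6, -7.3]
width: 0.606
finger_force: 30.0
time_s: 16.58
tcp_pos: [0.4496, 0.0192, 0.1171]
ee_rot: [3.141, -0.003, 3.124]
ft_force: [0.7, 0.2, -7.2]
width: 0.606
finger_force: 30.0
0.6063254421083651 29.970009241369553
mm x,y,z [-25.4   1.3  35.1] turn -0.0 (after turn)
```

```bash
python3 -m jog '[[[255,-0.011,0.001,0.012,0],[255,-0.011,0,0.012,0],[255,-0.006,0,0.01,0],[255,-0.003,0,0.001,0],[255,0,0,0,0],[255,0,0,0,0]]]'; python3 -m jog '[[[255,-0.002,0,0,0],[255,0,0,0,0]]]'; python3 -m jog '[[[255,-0.002,0,0,0],[255,0,0,0,0]]]';python3 -m jog '[[[255,-0.002,0,0,0],[255,0,0,0,0]]]'
```

```text
time_s: 17.08
tcp_pos: [0.4812, 0.0209, 0.083]
ee_rot: [3.141, -0.001, 3.126]
ft_force: [0.5, 0.3, -7.2]
width: 0.611
finger_force: 30.0
time_s: 17.25
tcp_pos: [0.4824, 0.0207, 0.0831]
ee_rot: [3.141, -0.003, 3.125]
ft_force: [-4.4, 1.7, -4.8]
width: 0.611
finger_force: 30.0
time_s: 17.42
tcp_pos: [0.4841, 0.0206, 0.083]
ee_rot: [3.141, -0.004, 3.125]
ft_force: [-6.8, 0.5, -2.9]
width: 0.612
finger_force: 30.0
time_s: 17.58
tcp_pos: [0.486, 0.0205, 0.083]
ee_rot: [3.141, -0.004, 3.125]
ft_force: [-7.6, 1.3, -3.4]
width: 0.607
finger_force: 30.0
```

```bash
python3 -m jog '[[[255,0.003,0,0.002,0],[255,0,0,0.002,0],[255,0,0,0,0],[130,0,0,0,0],[60,0,0,0,0],[60,0,0,0,0],[60,0,0,0,0]]]'; python3 -m jog '[[[60,0,0,-0.02,0],[60,0,0,-0.03,0],[60,0,0,-0.03,0],[180,0.035,0,0,0],[180,0.035,0,0,0],[180,0.02,0,0,0],[180,0,0,0,0],[180,0,0,0,0]]]'; python3 -c "
from h import *
print(blocks(), blocks('top',None,None,.055,.075));go(.44,.02,.065)"
```

```text
time_s: 18.17
tcp_pos: [0.4863, 0.0197, 0.0803]
ee_rot: [-3.141, 0.004, 3.124]
ft_force: [0.6, 0.0, -0.9]
width: 0.765
finger_force: 0.0
time_s: 18.83
tcp_pos: [0.3952, 0.0214, 0.1598]
ee_rot: [-3.141, 0.003, 3.124]
ft_force: [-0.1, -0.2, 0.7]
width: 0.411
finger_force: 0.0
[([0.4806, 0.0206], [0.053, 0.053], 1.1, 0.091), ([0.3734, -0.3125], [0.054, 0.055], 5.7, 0.092)] [([0.5331, 0.129], [0.054, 0.092], 89.0, 0.063)]
mm x,y,z [-43.6  -0.4  94.9] turn 0 (after turn)
```

```bash
python3 -m jog '[[[180,0,0,0.032,0],[180,0,0,0.032,0],[180,0,0,0.031,0],[180,-0.022,0,0,0],[180,-0.022,0,0,0],[180,0,0,0,0]]]'; python3 -m jog '[[[180,-0.003,0,0,0],[180,-0.002,0,0,0],[180,0,0,0,0]]]'; python3 -m jog '[[[180,-0.002,0,0,0],[180,0,0,0,0]]]'; python3 -m jog '[[[180,-0.001,0,0,0],[180,0,0,0,0]]]'
```

```text
time_s: 19.43
tcp_pos: [0.4437, 0.0199, 0.0642]
ee_rot: [-3.141, 0.004, 3.124]
ft_force: [0.1, 0.8, 0.1]
width: 0.293
finger_force: 0.0
time_s: 19.68
tcp_pos: [0.4439, 0.0208, 0.0641]
ee_rot: [3.142, -0.0, 3.125]
ft_force: [-0.4, -1.3, -0.1]
width: 0.291
finger_force: 0.0
time_s: 19.85
tcp_pos: [0.4459, 0.0207, 0.0644]
ee_rot: [-3.141, 0.0, 3.124]
ft_force: [-0.3, -0.1, 0.1]
width: 0.292
finger_force: 0.0
time_s: 20.02
tcp_pos: [0.4466, 0.0207, 0.0643]
ee_rot: [-3.142, -0.0, 3.124]
ft_force: [-0.8, -0.3, 0.8]
width: 0.295
finger_force: 0.7
```

```bash
python3 -m jog '[[[180,-0.001,0,0,0],[180,-0.001,0,0,0],[180,0,0,0,0]]]'; python3 -m jog '[[[180,0.006,0,0,0],[180,0,0,-0.022,0],[180,0,0,-0.02,0],[180,0,0,0,0]]]'; python3 -m jog '[[[180,-0.004,0,0,0],[180,-0.003,0,-0.001,0],[180,-0.003,0,-0.002,0],[180,-0.003,0,-0.002,0],[180,-0.003,0,-0.002,0],[180,0,0,0,0]]]'; python3 -m jog '[[[180,-0.004,0,-0.002,0],[180,-0.004,0,-0.002,0],[180,-0.004,0,-0.002,0],[180,-0.004,0,-0.002,0],[180,0,0,0,0]]]'
```

```text
time_s: 20.27
tcp_pos: [0.447, 0.0209, 0.0639]
ee_rot: [3.141, -0.004, 3.125]
ft_force: [-7.5, -0.6, 7.9]
width: 0.29
finger_force: 4.1
time_s: 20.6
tcp_pos: [0.4452, 0.0203, 0.1093]
ee_rot: [-3.14, 0.006, 3.125]
ft_force: [0.5, -0.9, 0.2]
width: 0.289
finger_force: 0.0
time_s: 21.1
tcp_pos: [0.4595, 0.0205, 0.1131]
ee_rot: [3.141, 0.0, 3.124]
ft_force: [-0.4, -0.3, -0.9]
width: 0.295
finger_force: 0.7
time_s: 21.52
tcp_pos: [0.4764, 0.02, 0.122]
ee_rot: [-3.141, 0.002, 3.124]
ft_force: [-1.8, 1.4, -0.6]
width: 0.288
finger_force: 0.4
```

```bash
python3 -m jog '[[[180,-0.004,0,-0.001,0],[180,-0.004,0,-0.001,0],[180,-0.004,0,-0.001,0],[180,-0.004,0,-0.001,0],[180,-0.004,0,0,0],[180,-0.004,0,0,0],[180,-0.004,0,0,0],[180,0,0,0,0]]]';python3 -m jog '[[[180,-0.004,0,0,0],[180,-0.004,0,0,0],[180,-0.004,0,0,0],[180,0,0,0,0],[180,0,0,0,0]]]'; python3 -m jog '[[[0,0,0,-0.03,0],[0,0.03,0,-0.03,0],[0,0.03,0,0,0],[0,0,0,0,0],[0,0,0,0,0]]]'; python3 -c "
from h import *
im,w=cloud('scene');  save('c5',im[130:330,200:440],3)
print(blocks(), blocks('top',None,None,.055,.075))
go(.373,-.3125,.2,-174.5)
"
```

```text
time_s: 22.18
tcp_pos: [0.5038, 0.0196, 0.1253]
ee_rot: [-3.141, 0.001, 3.124]
ft_force: [0.1, -0.4, 0.0]
width: 0.298
finger_force: 0.0
time_s: 22.6
tcp_pos: [0.5151, 0.0195, 0.1252]
ee_rot: [-3.142, 0.0, 3.124]
ft_force: [-0.1, -0.4, -0.3]
width: 0.294
finger_force: 0.0
time_s: 23.02
tcp_pos: [0.4546, 0.0207, 0.1848]
ee_rot: [-3.141, 0.001, 3.124]
ft_force: [0.9, 0.4, -0.1]
width: 0.65
finger_force: 0.0
[([0.6848, -0.3228], [0.058, 0.045], 56.1, 0.098), ([0.3734, -0.3127], [0.054, 0.055], 5.6, 0.091)] [([0.5364, 0.1506], [0.033, 0.096], 71.6, 0.063), ([0.5633, 0.0196], [0.027, 0.052], 90.9, 0.063)]
mm x,y,z [ 114.6 -323.4  -15.4] turn -6.5 (after turn)
```

View pics/c5.png

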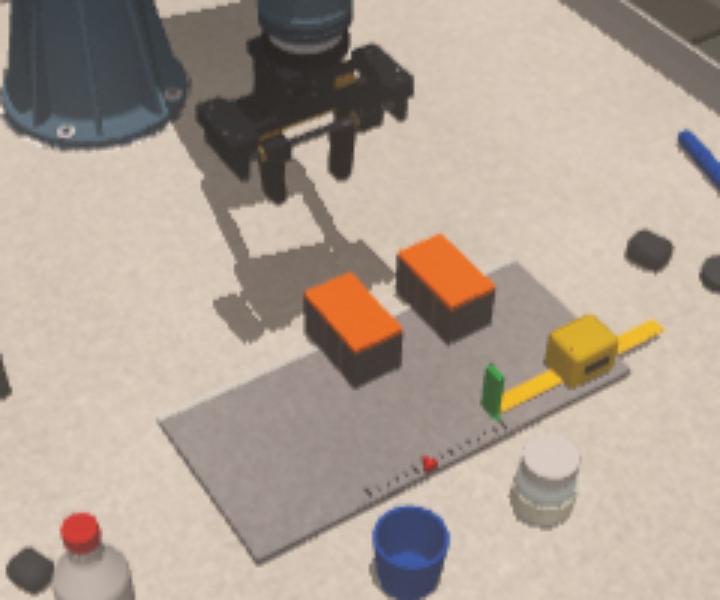

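The picture shows two blocks lying orange up and square, at crop (352,325) and (445,285). Nothing else has moved. Now the third block.

```bash
python3 -m jog '[[[0,0,0,0,-6.5],[0,0.013,-0.036,-0.002,0],[0,0.013,-0.036,-0.002,0],[0,0.013,-0.036,-0.002,0],[0,0.013,-0.036,-0.002,0],[0,0.013,-0.036,-0.002,0],[0,0.013,-0.036,-0.002,0],[0,0.013,-0.036,-0.002,0]]]'; python3 -m jog '[[[0,0.013,-0.036,0,0],[0,0.011,-0.035,0,0],[0,0,0,0,0],[0,0,0,0,0]]]';  python3 -c "
from h import *
go(.373,-.3125,.076,-174.5)
"
```

```text
time_s: 23.83
tcp_pos: [0.3888, -0.2413, 0.1985]
ee_rot: [3.141, -0.0, -3.045]
ft_force: [1.2, -0.5, -0.2]
width: 1.002
finger_force: 0.0
time_s: 24.17
tcp_pos: [0.3717, -0.3139, 0.198]
ee_rot: [3.141, -0.0, -3.049]
ft_force: [1.1, 0.6, 0.5]
width: 1.001
finger_force: 0.0
mm x,y,z [ -1.4   1.3 122. ] turn -0.2 (after turn)
```

```bash
python3 -m jog '[[[0,-0.001,0.001,0.03,0],[0,0,0,0.03,0],[0,0,0,0.03,0],[0,0,0,0.03,0],[0,0,0,0,0]]]'; python3 -m jog '[[[255,0,0,0,0],[255,0,0,0,0],[255,0,0,0,0],[255,0,0,0,0],[255,0,0,0,0],[255,0,0,0,0],[255,0,0,0,0],[255,0,0,0,0]]]'; python3 -m jog '[[[255,0,0,-0.02,0],[255,0,0,-0.02,0],[255,0,0,0,6.5],[255,0,0,0,0]]]'; python3 -c "
from h import *
go(.45,-.09,.12,179)"
```

```text
time_s: 24.58
tcp_pos: [0.3708, -0.3059, 0.073]
ee_rot: [3.132, -0.006, -3.044]
ft_force: [-0.2, 0.7, -1.2]
width: 1.002
finger_force: 0.0
time_s: 25.25
tcp_pos: [0.3738, -0.3126, 0.0803]
ee_rot: [-3.138, 0.002, -3.046]
ft_force: [-0.3, -2.4, 7.3]
width: 0.612
finger_force: 30.0
time_s: 25.58
tcp_pos: [0.3727, -0.3106, 0.1189]
ee_rot: [3.141, 0.0, 3.12]
ft_force: [0.2, 0.3, -7.8]
width: 0.608
finger_force: 30.0
mm x,y,z [-73.5 221.9  -1.1] turn -0.2 (after turn)
```

```bash
python3 -m jog '[[[255,-0.01,0.03,0,0],[255,-0.01,0.033,0,0],[255,-0.01,0.033,0,0],[255,-0.01,0.033,0,0],[255,-0.01,0.033,0,0],[255,-0.01,0.03,0,0],[255,-0.01,0.03,0,0],[255,0,0,0,0]]]'; python3 -m jog '[[[255,-0.011,0,0.012,0],[255,-0.011,0,0.012,0],[255,-0.006,0,0.01,0],[255,0,0,0,0],[255,0,0,0,0]]]'; python3 -m jog '[[[255,-0.003,0,0,0],[255,-0.002,0,0,0],[255,0,0,0,0]]]'; python3 -m jog '[[[255,-0.002,0,0,0],[255,0,0,0,0]]]'
```

```text
time_s: 26.25
tcp_pos: [0.4457, -0.0846, 0.117]
ee_rot: [3.137, -0.003, 3.131]
ft_force: [-0.3, 0.1, -7.1]
width: 0.608
finger_force: 30.0
time_s: 26.67
tcp_pos: [0.4729, -0.0901, 0.083]
ee_rot: [3.14, -0.004, 3.126]
ft_force: [-0.6, -0.2, -7.0]
width: 0.609
finger_force: 30.0
time_s: 26.92
tcp_pos: [0.4802, -0.0911, 0.0853]
ee_rot: [-3.141, 0.001, 3.125]
ft_force: [0.1, 0.4, -7.0]
width: 0.612
finger_force: 30.0
time_s: 27.08
tcp_pos: [0.4809, -0.0908, 0.0847]
ee_rot: [-3.142, -0.002, 3.125]
ft_force: [-4.1, -1.8, -4.8]
width: 0.613
finger_force: 30.0
```

```bash
python3 -m jog '[[[255,0.001,0,0.002,0],[255,0,0,0.002,0],[255,0,0,0.001,0],[255,0,0,0,0],[130,0,0,0,0],[60,0,0,0,0],[60,0,0,0,0],[60,0,0,0,0]]]'; python3 -m jog '[[[60,0,0,-0.02,0],[60,0,0,-0.03,0],[60,0,0,-0.03,0],[180,0.035,0,0,0],[180,0.035,0,0,0],[180,0.02,0,0,0],[180,0,0,0,0],[180,0,0,0,0]]]'; python3 -c "
from h import *
print(blocks(), blocks('top',None,None,.055,.075));go(.44,-.09,.065)"
```

```text
time_s: 27.75
tcp_pos: [0.4819, -0.0912, 0.0804]
ee_rot: [-3.141, 0.003, 3.124]
ft_force: [0.5, -0.4, 0.6]
width: 0.764
finger_force: 0.0
time_s: 28.42
tcp_pos: [0.3909, -0.0895, 0.1603]
ee_rot: [-3.141, 0.002, 3.123]
ft_force: [-0.3, 0.4, -0.4]
width: 0.413
finger_force: 0.0
[([0.6879, -0.3214], [0.059, 0.047], -152.8, 0.098), ([0.4826, -0.0912], [0.048, 0.053], -89.1, 0.091)] [([0.533, 0.129], [0.055, 0.092], 89.2, 0.063), ([0.5312, 0.0197], [0.091, 0.054], 90.1, 0.063)]
mm x,y,z [-48.1   0.6  95.4] turn 0 (after turn)
```

```bash
python3 -m jog '[[[180,0,0,0.032,0],[180,0,0,0.032,0],[180,0,0,0.031,0],[180,-0.022,0,0,0],[180,-0.022,0,0,0],[180,0,0,0,0]]]'; python3 -m jog '[[[180,-0.003,0,0,0],[180,-0.002,0,0,0],[180,0,0,0,0]]]'; python3 -m jog '[[[180,-0.002,0,0,0],[180,0,0,0,0]]]'; python3 -m jog '[[[180,-0.002,0,0,0],[180,0,0,0,0]]]'
```

```text
time_s: 29.02
tcp_pos: [0.4391, -0.091, 0.0646]
ee_rot: [-3.14, 0.003, 3.125]
ft_force: [0.9, -0.3, 0.4]
width: 0.297
finger_force: 0.0
time_s: 29.27
tcp_pos: [0.4398, -0.0899, 0.0646]
ee_rot: [3.142, -0.0, 3.125]
ft_force: [0.2, -0.2, 0.2]
width: 0.295
finger_force: 0.0
time_s: 29.43
tcp_pos: [0.4417, -0.0901, 0.0648]
ee_rot: [-3.141, 0.0, 3.124]
ft_force: [0.3, -0.2, 0.4]
width: 0.295
finger_force: 0.0
time_s: 29.6
tcp_pos: [0.4439, -0.0902, 0.0649]
ee_rot: [-3.141, 0.001, 3.124]
ft_force: [0.3, -0.0, 0.2]
width: 0.294
finger_force: 0.0
```

```bash
python3 -m jog '[[[180,-0.002,0,0,0],[180,0,0,0,0]]]'; python3 -m jog '[[[180,-0.001,0,0,0],[180,0,0,0,0]]]'; python3 -m jog '[[[180,-0.001,0,0,0],[180,0,0,0,0]]]'
```

```text
time_s: 29.77
tcp_pos: [0.4456, -0.0901, 0.0647]
ee_rot: [3.141, -0.0, 3.124]
ft_force: [0.1, 0.0, -0.3]
width: 0.292
finger_force: 0.0
time_s: 29.93
tcp_pos: [0.4459, -0.09, 0.0645]
ee_rot: [3.141, -0.002, 3.125]
ft_force: [-4.8, -0.7, 4.1]
width: 0.289
finger_force: 2.5
time_s: 30.1
tcp_pos: [0.446, -0.0899, 0.0643]
ee_rot: [3.141, -0.004, 3.125]
ft_force: [-8.3, -0.3, 6.7]
width: 0.297
finger_force: 4.4
```

```bash
python3 -m jog '[[[180,0.006,0,0,0],[180,0,0,-0.022,0],[180,0,0,-0.02,0],[180,0,0,0,0]]]'; python3 -m jog '[[[180,-0.004,0,0,0],[180,-0.003,0,-0.001,0],[180,-0.003,0,-0.002,0],[180,-0.003,0,-0.002,0],[180,-0.003,0,-0.002,0],[180,0,0,0,0]]]'; python3 -m jog '[[[180,-0.004,0,-0.002,0],[180,-0.004,0,-0.002,0],[180,-0.004,0,-0.002,0],[180,-0.004,0,-0.002,0],[180,0,0,0,0]]]'; python3 -m jog '[[[180,-0.004,0,-0.001,0],[180,-0.004,0,-0.001,0],[180,-0.004,0,-0.001,0],[180,-0.004,0,-0.001,0],[180,-0.004,0,0,0],[180,-0.004,0,0,0],[180,-0.004,0,0,0],[180,0,0,0,0]]]';python3 -m jog '[[[180,-0.004,0,0,0],[180,-0.004,0,0,0],[180,-0.004,0,0,0],[180,0,0,0,0],[180,0,0,0,0]]]'; python3 -m jog '[[[180,0,0,-0.03,0],[180,0.03,0,-0.03,0],[180,0.041,0,0,0],[180,0.041,0,0,0],[180,0,0,0,0],[180,0,0,0,0]]]'; python3 -c "
from h import *
im,w=cloud('scene');  save('c6',im[130:330,200:440],3)
print(blocks(), blocks('top',None,None,.055,.075),blocks('scene',None,None,.055,.075))
"
```

```text
time_s: 30.43
tcp_pos: [0.4439, -0.0911, 0.1098]
ee_rot: [-3.139, 0.006, 3.124]
ft_force: [0.8, -0.1, 0.5]
width: 0.293
finger_force: 0.0
time_s: 30.93
tcp_pos: [0.4577, -0.0902, 0.1129]
ee_rot: [3.141, -0.001, 3.124]
ft_force: [-2.5, 0.3, 0.4]
width: 0.291
finger_force: 1.2
time_s: 31.35
tcp_pos: [0.4751, -0.0909, 0.1223]
ee_rot: [-3.141, 0.002, 3.125]
ft_force: [-0.8, 0.3, -0.3]
width: 0.294
finger_force: 0.4
time_s: 32.02
tcp_pos: [0.5026, -0.0913, 0.1258]
ee_rot: [-3.141, 0.001, 3.124]
ft_force: [0.1, -0.0, -0.4]
width: 0.291
finger_force: 0.0
time_s: 32.43
tcp_pos: [0.5139, -0.0913, 0.1256]
ee_rot: [-3.142, -0.0, 3.125]
ft_force: [0.1, -0.7, 0.3]
width: 0.295
finger_force: 0.0
time_s: 32.93
tcp_pos: [0.4003, -0.0888, 0.1849]
ee_rot: [-3.142, -0.0, 3.123]
ft_force: [-0.0, -0.9, 0.1]
width: 0.292
finger_force: 0.0
[([0.6878, -0.3217], [0.059, 0.047], -153.3, 0.098)] [([0.5331, 0.129], [0.054, 0.093], 89.1, 0.063), ([0.5312, 0.0198], [0.091, 0.054], 90.4, 0.063), ([0.5306, -0.0915], [0.054, 0.091], 179.7, 0.063)] [([0.5384, 0.1274], [0.058, 0.098], 178.5, 0.063), ([0.5353, 0.0183], [0.056, 0.101], 179.7, 0.063), ([0.5345, -0.0932], [0.056, 0.095], 179.1, 0.063)]
```

View pics/c6.png

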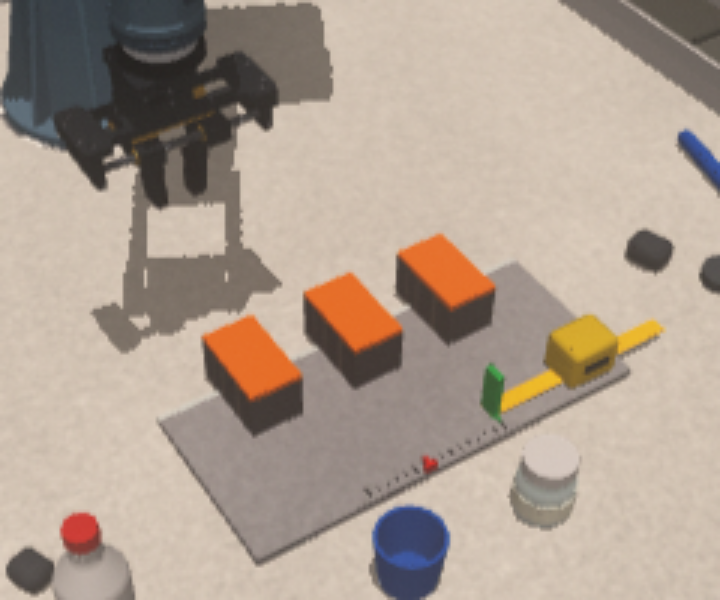

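All three blocks now lie orange up and square, at crop (252,365), (352,325) and (445,285), with centres about 22 mm behind the edge and side by side. Now the gauge.

```bash
python3 -c "
from h import *
go(.672,.083,.15,179)"; python3 -m jog '[[[130,-0.033,0.02,0,0],[130,-0.033,0.02,0,0],[130,-0.033,0.02,0,0],[130,-0.033,0.02,0,0],[130,-0.033,0.02,0,0],[130,-0.033,0.02,0,0],[130,-0.033,0.02,0,0],[130,-0.033,0.02,0.03,0]]]'; python3 -m jog '[[[130,0,0.008,0,0],[130,0,0,0,0],[130,0,0,0,0]]]'; python3 -c "
from h import *
go(.672,.083,.056,179)
im,w=cloud('scene'); hsv=cv2.cvtColor(im,cv2.COLOR_RGB2HSV)
mm=(hsv[...,0]>45)&(hsv[...,0]<85)&(hsv[...,1]>100)&(w[...,0]>.45)&(w[...,0]<.75)&(abs(w[...,1]-.03)<.25)
print(np.percentile(w[mm],[3,50,97],axis=0).round(4)); print(blocks('scene',im,w,.055,.075))
"
```

```text
mm x,y,z [-265.5  177.5   35.6] turn 0.0 (after turn)
time_s: 33.8
tcp_pos: [0.6703, 0.0651, 0.1637]
ee_rot: [-3.141, 0.01, 3.126]
ft_force: [1.1, -0.6, 0.7]
width: 0.489
finger_force: 0.0
time_s: 34.05
tcp_pos: [0.664, 0.0717, 0.1584]
ee_rot: [-3.141, -0.002, 3.126]
ft_force: [-0.3, -0.6, 0.4]
width: 0.488
finger_force: 0.0
mm x,y,z [ -7.8  11.4 102.4] turn 0.1 (after turn)
[[0.6668 0.0776 0.0176]
 [0.6785 0.0804 0.0458]
 [0.6853 0.0866 0.0672]]
[([0.5356, 0.0187], [0.057, 0.1], 179.7, 0.063), ([0.5357, -0.0933], [0.056, 0.095], -91.1, 0.063)]
```

```bash
python3 -m jog '[[[130,-0.005,0.006,0.02,0],[130,-0.004,0.006,0.02,0],[130,0,0,0.02,0],[130,0,0,0.02,0],[130,0,0,0.02,0],[130,0,0,0,0],[130,0,0,0,0]]]';  python3 -m jog '[[[255,0,0,0,0],[255,0,0,0,0],[255,0,0,0,0],[255,0,0,0,0],[255,0,0,0,0],[255,0,0,0,0],[255,0,0,0,0]]]'; python3 -c "
from h import *
im,w=cloud('scene'); save('c7',im[180:330,260:440],4)"
```

```text
time_s: 34.68
tcp_pos: [0.6731, 0.0821, 0.0608]
ee_rot: [-3.141, 0.0, 3.123]
ft_force: [1.0, 0.5, 0.2]
width: 0.492
finger_force: 0.0
time_s: 35.27
tcp_pos: [0.6738, 0.0835, 0.0602]
ee_rot: [3.141, 0.001, 3.125]
ft_force: [-1.1, 2.2, 3.4]
width: 0.087
finger_force: 30.0
```

View pics/c7.png

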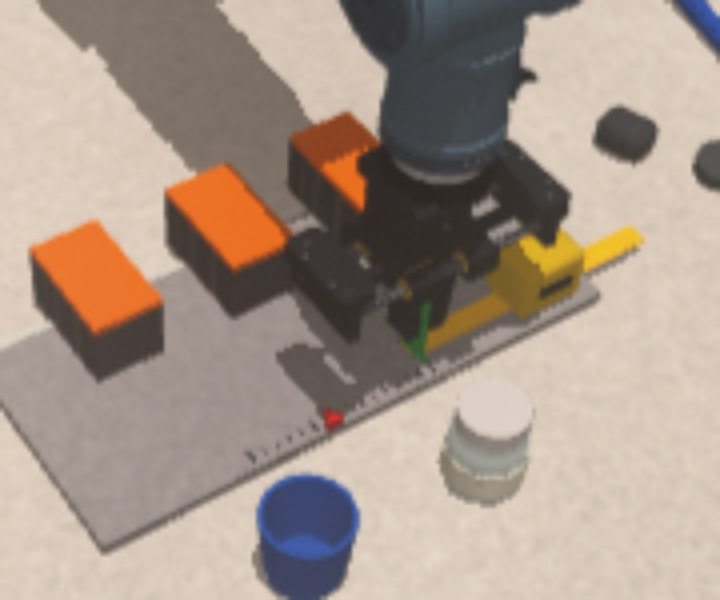

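The picture shows the fingers closed on the tab at crop (425,325), clear of case, jar and cup. The marker is at (334,419), about 87 mm away along the blade.

```bash
python3 -m jog '[[[255,0,-0.007,0,0],[255,0,-0.012,0,0],[255,0,-0.012,0,0],[255,0,-0.012,0,0],[255,0,-0.012,0,0],[255,0,-0.012,0,0],[255,0,-0.012,0,0],[255,0,-0.008,0,0]]]';  python3 -m jog '[[[255,0,0,0,0],[255,0,0,0,0],[255,0,0,0,0]]]'; python3 -c "
from h import *
for n in('top','scene'):
    im,w=cloud(n); hsv=cv2.cvtColor(im,cv2.COLOR_RGB2HSV); reg=(w[...,0]>.6)&(w[...,0]<.75)&(abs(w[...,1]-.03)<.25)
    for nm,mm in(('red',((hsv[...,0]<6)|(hsv[...,0]>174))&(hsv[...,1]>150)),('green',(hsv[...,0]>45)&(hsv[...,0]<85)&(hsv[...,1]>100))):
        p=w[mm&reg]; print(n,nm,len(p),np.percentile(p,[3,50,97],axis=0).round(4).tolist() if len(p) else '')
save('c8',im[180:330,260:440],4)"
```

```text
time_s: 35.98
tcp_pos: [0.6724, -0.0047, 0.0602]
ee_rot: [3.141, 0.001, 3.124]
ft_force: [0.9, 5.4, 4.6]
width: 0.092
finger_force: 30.0
time_s: 36.23
tcp_pos: [0.6724, -0.0045, 0.0602]
ee_rot: [3.141, 0.001, 3.124]
ft_force: [1.6, 2.9, 4.8]
width: 0.09
finger_force: 30.0
top red 0 
top green 3 [[0.6312, -0.0058, 0.1958], [0.6353, 0.0061, 0.1965], [0.6356, 0.0081, 0.1979]]
scene red 16 [[0.6914, -0.0114, 0.0122], [0.6984, -0.0047, 0.0168], [0.7035, 0.0011, 0.0193]]
scene green 30 [[0.6775, -0.0098, 0.0174], [0.6819, -0.007, 0.0356], [0.6845, -0.0024, 0.0627]]
```

View pics/c8.png

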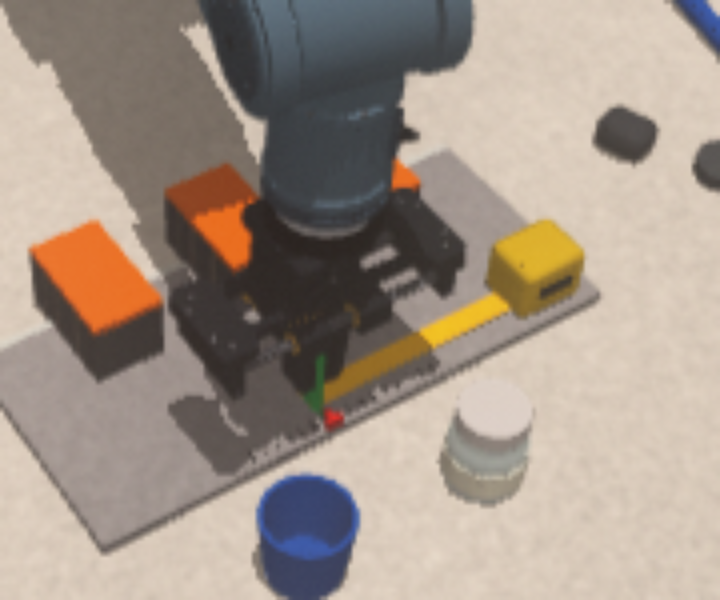

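The picture shows the tab pulled to crop (318,385), beside the red marker at (334,418). The numbers put both at y≈−0.0045, so I'll hold here.

```bash
for i in 1; do python3 -m jog '[[[255,0,0,0,0],[255,0,0,0,0],[255,0,0,0,0],[255,0,0,0,0],[255,0,0,0,0],[255,0,0,0,0],[255,0,0,0,0],[255,0,0,0,0]]]'; python3 -m jog '[[[255,0,0,0,0],[255,0,0,0,0],[255,0,0,0,0],[255,0,0,0,0],[255,0,0,0,0],[255,0,0,0,0],[255,0,0,0,0],[255,0,0,0,0]]]'; python3 -m jog '[[[255,0,0,0,0],[255,0,0,0,0],[255,0,0,0,0],[255,0,0,0,0],[255,0,0,0,0],[255,0,0,0,0],[255,0,0,0,0],[255,0,0,0,0]]]'; done; python3 -c "
from h import *
im,w=cloud('scene'); hsv=cv2.cvtColor(im,cv2.COLOR_RGB2HSV); reg=(w[...,0]>.6)&(w[...,0]<.75)&(abs(w[...,1]-.03)<.25)
mm=(hsv[...,0]>45)&(hsv[...,0]<85)&(hsv[...,1]>100)
p=w[mm&reg]; print(len(p),np.percentile(p,[3,50,97],axis=0).round(4).tolist()); print(blocks('scene',im,w,.055,.075))"
```

```text
time_s: 37.0
tcp_pos: [0.6724, -0.0041, 0.0602]
ee_rot: [3.141, 0.001, 3.124]
ft_force: [0.1, 4.1, 5.3]
width: 0.09
finger_force: 30.0
time_s: 37.67
tcp_pos: [0.6724, -0.0041, 0.0602]
ee_rot: [3.141, 0.001, 3.125]
ft_force: [-0.9, 4.2, 4.3]
width: 0.089
finger_force: 30.0
time_s: 38.33
tcp_pos: [0.6724, -0.0041, 0.0602]
ee_rot: [3.141, 0.001, 3.124]
ft_force: [0.3, 3.5, 5.1]
width: 0.088
finger_force: 30.0
30 [[0.6758, -0.0094, 0.0162], [0.6823, -0.0064, 0.0337], [0.6837, -0.0022, 0.0625]]
[([0.5361, 0.0179], [0.055, 0.094], -0.8, 0.063), ([0.5356, -0.093], [0.055, 0.096], -90.6, 0.063)]
```

```bash
python3 -m jog '[[[255,0,0.006,0,0],[255,0,0.012,0,0],[255,0,0.012,0,0],[255,0,0.012,0,0],[255,0,0.012,0,0],[255,0,0.012,0,0],[255,0,0.012,0,0],[255,0,0.008,0,0]]]';  python3 -m jog '[[[255,0,0.002,0,0],[180,0,0,0,0],[130,0,0,0,0],[130,0,0,0,0],[130,0,0,0,0],[130,0,0,0,0]]]'; python3 -m jog '[[[130,0,0,-0.03,0],[130,0,0,-0.04,0],[130,0,0,-0.04,0],[130,0.04,0,-0.03,0],[130,0.04,0,0,0],[130,0.04,0,0,0],[130,0.04,0,0,0],[130,0.04,0,0,0]]]'; python3 -m jog '[[[130,0.03,0,0,0],[130,0.03,0.03,0,0],[130,0.02,0.04,0,0],[130,0,0.04,0,0],[130,0,0.04,0,0],[130,0,0.04,0,0],[130,0,0,0,0],[130,0,0,0,0]]]'; python3 -c "
from h import *
for n in('top','scene'):
    im,w=cloud(n); hsv=cv2.cvtColor(im,cv2.COLOR_RGB2HSV); reg=(w[...,0]>.6)&(w[...,0]<.75)&(abs(w[...,1]-.03)<.25)
    mm=(hsv[...,0]>45)&(hsv[...,0]<85)&(hsv[...,1]>100)
    p=w[mm&reg]; print(n,len(p),np.percentile(p,[3,50,97],axis=0).round(4).tolist() if len(p) else '')
    print(blocks(n,im,w,.055,.075))
save('c9',im)"
```

```text
time_s: 39.05
tcp_pos: [0.6738, 0.0823, 0.0602]
ee_rot: [-3.141, 0.001, 3.125]
ft_force: [-1.9, 0.2, 5.9]
width: 0.087
finger_force: 30.0
time_s: 39.55
tcp_pos: [0.6731, 0.0835, 0.0591]
ee_rot: [-3.141, -0.001, 3.124]
ft_force: [0.1, 0.1, 0.6]
width: 0.44
finger_force: 0.0
time_s: 40.22
tcp_pos: [0.4781, 0.0871, 0.1944]
ee_rot: [-3.141, 0.0, 3.124]
ft_force: [-0.3, -0.3, 0.9]
width: 0.487
finger_force: 0.0
time_s: 40.88
tcp_pos: [0.4046, 0.277, 0.1944]
ee_rot: [-3.141, -0.0, 3.128]
ft_force: [-0.2, -0.7, 0.2]
width: 0.49
finger_force: 0.0
top 43 [[0.659, 0.0804, 0.0137], [0.6677, 0.0823, 0.0572], [0.6782, 0.0865, 0.068]]
[([0.5313, 0.0199], [0.091, 0.054], 91.1, 0.063), ([0.5297, -0.0919], [0.054, 0.092], -0.8, 0.063), ([0.4846, 0.0925], [0.054, 0.092], 83.0, 0.061)]
scene 63 [[0.6682, 0.0782, 0.0158], [0.6803, 0.0811, 0.0499], [0.6858, 0.0864, 0.0665]]
[([0.4941, 0.0903], [0.056, 0.09], 84.0, 0.061), ([0.5368, 0.0184], [0.057, 0.095], -90.4, 0.063), ([0.5357, -0.0933], [0.056, 0.094], -91.3, 0.063)]
```

View pics/c9.png

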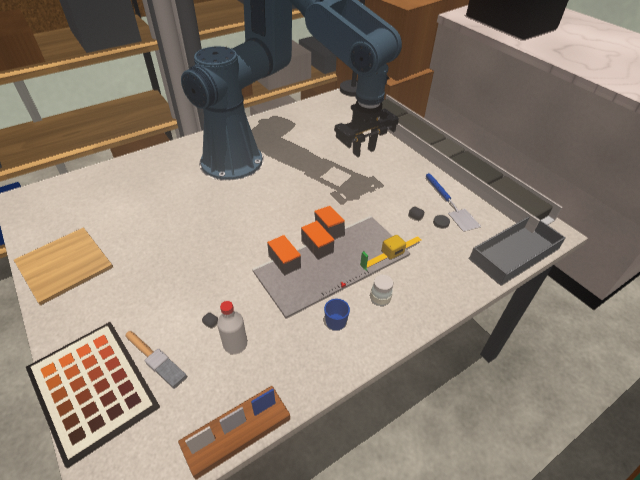

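The picture shows the gauge back in, but the left block (px 329,221) has been knocked. It now overhangs the front edge at about (0.487, 0.091), tilted with its rear on the table, about 7° off square and still orange up. I'll push its rear end forward, back onto the board.

```bash
python3 -m jog '[[[180,0.005,-0.03,0,0],[180,0.005,-0.03,0,0],[180,0,-0.03,0,0],[180,0,-0.03,0,0],[180,0,-0.03,0,0],[180,0,-0.03,0.02,0],[180,0,-0.003,0.02,0],[180,0,0,0,0]]]'; python3 -m jog '[[[180,0,0,0.03,0],[180,0,0,0.03,0],[180,0,0,0.03,0],[180,0,0,0,0],[180,0,0,0,0]]]'; python3 -c "
from h import *
print(blocks('top',None,None,.05,.075),blocks('scene',None,None,.05,.075))"
```

```text
time_s: 41.65
tcp_pos: [0.3897, 0.0898, 0.1518]
ee_rot: [-3.141, -0.005, 3.118]
ft_force: [-1.5, -1.2, 0.0]
width: 0.294
finger_force: 0.0
time_s: 42.07
tcp_pos: [0.3908, 0.0925, 0.0642]
ee_rot: [3.141, -0.004, 3.124]
ft_force: [0.7, 0.0, -0.3]
width: 0.293
finger_force: 0.0
[([0.5312, 0.0196], [0.054, 0.092], 89.1, 0.063), ([0.5299, -0.0915], [0.054, 0.092], -0.2, 0.063), ([0.4857, 0.0924], [0.054, 0.092], 82.7, 0.06)] [([0.5129, 0.0569], [0.132, 0.146], 87.7, 0.062), ([0.536, -0.0935], [0.056, 0.096], -90.8, 0.063), ([0.6776, 0.19], [0.046, 0.058], 0.1, 0.054)]
```

```bash
python3 -m jog '[[[180,-0.01,0,0,0],[180,-0.01,0,0,0],[180,-0.01,0,0,0],[180,-0.005,0,0,0],[180,-0.005,0,0,0],[180,0,0,0,0]]]'; python3 -m jog '[[[180,-0.004,0,0,0],[180,-0.004,0,0,0],[180,-0.004,0,0,0],[180,-0.004,0,0,0],[180,0,0,0,0]]]';  python3 -c "
from h import *
print(blocks('top',None,None,.05,.075))"
```

```text
time_s: 42.67
tcp_pos: [0.4312, 0.0919, 0.0644]
ee_rot: [-3.141, -0.004, 3.124]
ft_force: [-3.7, 0.1, 5.1]
width: 0.291
finger_force: 2.5
time_s: 43.08
tcp_pos: [0.4445, 0.0918, 0.0635]
ee_rot: [-3.141, -0.01, 3.125]
ft_force: [-13.5, -0.9, 8.1]
width: 0.292
finger_force: 7.5
[([0.4755, 0.7246], [0.549, 0.013], -89.9, 0.055), ([0.5306, 0.0189], [0.092, 0.052], -178.8, 0.063), ([0.5299, -0.0915], [0.054, 0.092], -0.5, 0.063), ([0.53, 0.0926], [0.054, 0.029], 83.4, 0.067)]
```

```bash
python3 -m jog '[[[180,-0.004,0,0,0],[180,-0.004,0,0,0],[180,-0.004,0,0,0],[180,-0.004,0,0,0],[180,0,0,0,0]]]';  python3 -m jog '[[[180,-0.004,0,0,0],[180,-0.004,0,0,0],[180,-0.004,0,0,0],[180,0,0,0,0]]]';   python3 -c "
from h import *
im,w=cloud('scene');  save('c10',im[130:330,200:440],3)
print(blocks('top',None,None,.05,.075))"
```

```text
time_s: 43.55
tcp_pos: [0.4514, 0.0923, 0.062]
ee_rot: [3.142, -0.031, 3.127]
ft_force: [-44.8, -1.6, 41.4]
width: 0.294
finger_force: 24.4
time_s: 43.88
tcp_pos: [0.4558, 0.0927, 0.0608]
ee_rot: [-3.142, -0.049, 3.128]
ft_force: [-70.1, -2.4, 63.1]
width: 0.292
finger_force: 38.7
[([0.5308, 0.019], [0.093, 0.053], -178.9, 0.063), ([0.5301, -0.0916], [0.054, 0.093], -0.4, 0.063)]
```

View pics/c10.png

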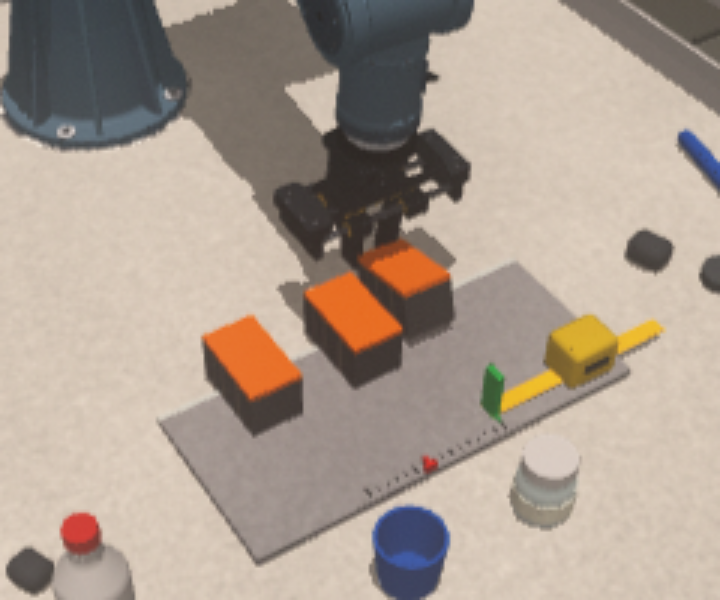

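The picture shows the block partly up on the board, tilted and wedged under the low push at crop (405,285). The force has risen to 70 N, so I'll back off at once and look again.

```bash
python3 -m jog '[[[180,0.006,0,0,0],[180,0.006,0,0,0],[180,0.006,0,0,0],[180,0.008,0,0,0],[180,0.02,0,0,0],[180,0.02,0,0,0],[180,0,0,0,0]]]';   python3 -c "
from h import *
print(blocks('top',None,None,.045,.08))
im,w=cloud('scene')
hsv=cv2.cvtColor(im,cv2.COLOR_RGB2HSV); o=(hsv[...,0]<20)&(hsv[...,1]>130)&(w[...,2]>.045)&(w[...,1]>.058)&(w[...,1]<.13)&(w[...,0]>.4)&(w[...,0]<.6)
p=w[o]; A=np.c_[p[:,:2],np.ones(len(p))]; q=np.linalg.lstsq(A,p[:,2],rcond=None)[0]; print(len(p),q,np.percentile(p,[2,98],axis=0).round(3))"
```

```text
time_s: 44.57
tcp_pos: [0.4067, 0.0926, 0.0637]
ee_rot: [3.141, -0.004, 3.125]
ft_force: [-0.6, 0.0, -0.0]
width: 0.294
finger_force: 0.0
[([0.5315, 0.0196], [0.054, 0.093], 89.3, 0.063), ([0.5298, -0.0915], [0.054, 0.092], -0.4, 0.063), ([0.5187, 0.096], [0.055, 0.092], 86.7, 0.063)]
426 [-0.02002324  0.00668756  0.0734554 ] [[0.48  0.067 0.059]
 [0.569 0.121 0.067]]
```

```bash
python3 -m jog '[[[180,-0.02,0.003,0,0],[180,-0.02,0,0,0],[180,-0.008,0,0,0],[180,0,0,0,0],[180,0,0,0,0]]]'; python3 -m jog '[[[180,-0.004,0,0,0],[180,-0.004,0,0,0],[180,-0.004,0,0,0],[180,0,0,0,0]]]'; python3 -m jog '[[[180,-0.004,0,0,0],[180,0,0,0,0]]]'; python3 -m jog '[[[180,-0.004,0,0,0],[180,0,0,0,0]]]'
```

```text
time_s: 45.08
tcp_pos: [0.4583, 0.0944, 0.0643]
ee_rot: [-3.142, -0.0, 3.124]
ft_force: [-0.0, 0.7, -0.4]
width: 0.297
finger_force: 0.0
time_s: 45.42
tcp_pos: [0.4695, 0.0941, 0.0642]
ee_rot: [-3.141, -0.002, 3.124]
ft_force: [-2.2, -0.5, -0.5]
width: 0.3
finger_force: 1.0
time_s: 45.58
tcp_pos: [0.4734, 0.0942, 0.0642]
ee_rot: [3.142, -0.002, 3.124]
ft_force: [-3.2, -0.3, -1.7]
width: 0.293
finger_force: 1.6
time_s: 45.75
tcp_pos: [0.4776, 0.0942, 0.0643]
ee_rot: [3.141, -0.001, 3.125]
ft_force: [-3.2, 0.3, -1.1]
width: 0.294
finger_force: 1.5
```

Sliding freely at about 3 N. I'll push 8 mm more, then back off, lift clear and check everything.

```bash
python3 -m jog '[[[180,-0.004,0,0,0],[180,-0.004,0,0,0],[180,0,0,0,0],[180,0.02,0,0,0],[180,0.03,0,0,0],[180,0.03,0,-0.03,0],[180,0,0,-0.04,0],[180,0,0,-0.04,0]]]'; python3 -m jog '[[[180,0,0.04,0,0],[180,0,0.04,0,0],[180,0,0.04,0,0],[180,0,0.04,0,0],[180,0,0,0,0],[180,0,0,0,0]]]';   python3 -c "
from h import *
for n in('top','scene'):
    im,w=cloud(n); hsv=cv2.cvtColor(im,cv2.COLOR_RGB2HSV); reg=(w[...,0]>.6)&(w[...,0]<.75)&(abs(w[...,1]-.03)<.25)
    mm=(hsv[...,0]>45)&(hsv[...,0]<85)&(hsv[...,1]>100)
    p=w[mm&reg]; print(n,len(p),np.percentile(p,[3,50,97],axis=0).round(4).tolist())
    print(blocks(n,im,w,.055,.075))
print(arm.get_state()['time_s']); save('c11',im)"
```

```text
time_s: 46.42
tcp_pos: [0.4043, 0.0956, 0.174]
ee_rot: [3.141, -0.003, 3.125]
ft_force: [1.3, -0.3, -0.9]
width: 0.292
finger_force: 0.0
time_s: 46.92
tcp_pos: [0.4097, 0.2574, 0.1745]
ee_rot: [3.141, 0.002, 3.129]
ft_force: [0.4, -0.7, 0.2]
width: 0.296
finger_force: 0.0
top 43 [[0.6591, 0.0806, 0.0128], [0.6669, 0.0823, 0.0564], [0.6783, 0.0868, 0.0665]]
[([0.5393, 0.0973], [0.054, 0.092], 89.3, 0.063), ([0.5314, 0.0199], [0.092, 0.054], 91.0, 0.063), ([0.53, -0.0919], [0.055, 0.092], -0.8, 0.063)]
scene 69 [[0.6683, 0.0788, 0.015], [0.6792, 0.0808, 0.0479], [0.6844, 0.0861, 0.0666]]
[([0.5445, 0.096], [0.059, 0.098], -2.5, 0.063), ([0.5366, 0.019], [0.059, 0.096], 179.2, 0.063), ([0.5358, -0.0937], [0.056, 0.095], -91.3, 0.063)]
47.0167
```

View pics/c11.png

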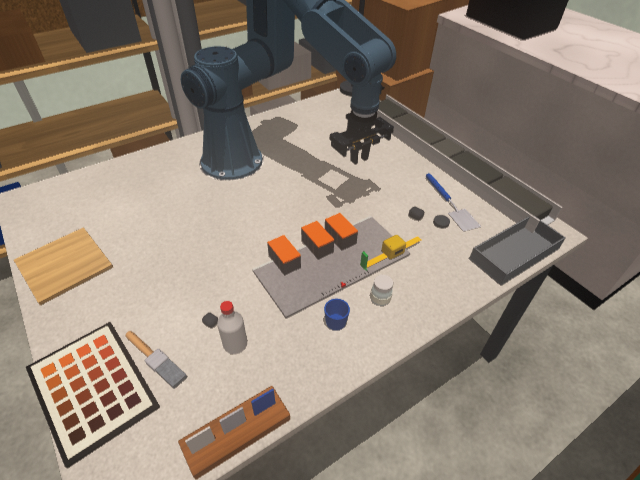

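The picture shows all three blocks flat, orange up and square on the board, at px (284,254), (318,239) and (341,231). The gauge tab is home at (364,259), the bystanders are untouched and the arm is clear.

```bash
python3 -c "
from cell import job
print(job.finish_job())"
```

```text
the job is handed in; nothing more can be done
None
```

Job handed in at about 47 s: three blocks lie orange up and square on the board (one was knocked partly off during the gauge steps and pushed back on), the gauge was held at the marker for over 2 s and is back in, and the other things are untouched; no verdict came back.

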